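Load the take-up reel and latch the winder's sliding guard

TASK

Get the wire winder ready to run: fit the empty blue reel all the way down on the spindle in its chamber, then slide the guard along its rails until it closes against the rubber-faced jamb and the spring latch has caught, so that it stays shut when you let go. Bring it home gently, without slamming it or forcing it against the jamb, and leave the black and grey reels where they stand.

Things in the scene. Friction and masses are not known exactly. Their poses are not given: they have to be found in the camera images.
- winder: Bench-top wire winder, teal base 250 x 470 mm (x by y), fixed. Origin: centre of the base's underside, on the bench; x from its front to its back, y along the rails from grey drive housing (-y) to reel chamber (+y). Chamber: open-topped box, inside x -94 to 94 mm, y -17 to 177 mm, wall tops 125 mm up. Rails at x -119 to -101 and 101 to 119 mm, tops 152 mm up.
- jamb_bracket (a point): Point fixed on the winder at x 0, y 210, z 124 mm of its frame, under the jamb: a dark block with a black rubber seal 170 mm wide facing -y and a yellow spring latch on top (x 20 to 63 mm, top 162 mm up). The jamb is bolted through slots and set anew each time, anywhere within 6 mm either side of nominal along y; this point does not show the setting, which must be felt.
- track: The two aluminium rails fixed on the winder, with the guard they carry; same origin and axes as winder. The guard is a teal-framed clear panel 212 x 200 x 6 mm, 0.6 kg, its top face 143 mm above the bench, with a steel hook on its front edge (winder x 69 to 88 mm) that reaches 57 mm ahead of the panel at 156 mm height and is taken by the latch.
- guard (a joint): Guard travel in m along winder -y: 0 = shut at the jamb's nominal setting, 0.17 to 0.2 (open) at the start; it latches between -0.006 and 0.006. Slides with 3 N. Near the end the bolt adds 2 to 5 N, then the last 4 mm squeeze the seal (4 N/mm): it catches at 13 to 16 N on the handle. Over 22 N on the seal (25 N on the handle) is forcing it, over 0.4 m/s slamming.
- handle (a point): Centre of the grip bar of the guard's orange bridge handle: round bar 12 mm thick, 110 mm long along the winder's x, between two posts, its centre 183 mm above the bench and 40 mm above the guard's top face. It moves with the guard and may be pushed from its -y side or pinched from above. Let go before the latch has caught, the guard is pushed back by the seal.
- latch (a joint): Spring bolt of the latch, in m, sliding along the winder's x: 0 = fully out (guard still away), 0.008 = held aside by the guard's hook, 0.003 = sprung in behind the hook: the guard is caught and stays shut.
- spindle (a point): Centre of the steel seat, 50 mm above the bench, on which the reel must rest: a disc of 60 mm diameter with an upright pin of 12 mm diameter in its middle; pin top 46 mm above the seat, the last 10 mm tapered to 4 mm. At x 0, y 75 mm of the winder's frame.
- reel_blue: Empty blue plastic reel, about 90 g, standing on the bench: two flanges of 58 mm diameter, 6 mm thick, on a 33 mm barrel, 60 mm tall overall, through-bore of 18 mm. Origin: centre of its underside, z up along its axis. Both ends are alike.
- reel_black: Black reel of the same outer size, standing on the bench, to be left alone. Origin: centre of its underside.
- reel_grey: Light grey reel of the same outer size, standing on the bench, to be left alone. Origin: centre of its underside.
Things that resemble listed ones, but are neither listed nor needed, are in the scene too. There is more than one size of the reel_blue; the job needs the smallest.

How it is judged:
By the outcome, as a careful person would: the job done as asked, in the order asked, and still so for the second after the job is handed in, with the robot touching nothing.
It also fails if it takes over 64 s, if anything falls off the work surface, if the arm or the gripper's body presses on something with over 40 N, if the wrist force passes 120 N, or if a joint passes its speed limit or range.

ROBOT

A 6-joint arm with a two-finger parallel gripper is mounted at the origin on the work surface. World frame = base frame: x ahead of the robot, y to its left, z up, the work surface at z = 0. Lengths are in mm, angles in degrees, forces in N, time in s.
With the tool pointing down it reaches from about 350 to 850 mm from the base axis. Payload 8.1 kg.
Tool frame: the origin (TCP) lies midway between the tips of the shut fingers; the grasp point (between the pads) lies grip_depth behind it (grip_depth is the distance from the TCP to the grasp point, in mm); z points along the fingers, y is the line along which they close (so a half turn about z gives the same grasp; the last joint's range is limited). The gripper opens to 85 mm and grips with 20 to 120 N. Pads are 22 mm wide; open, the fingers measure 114 mm over their backs; the gripper's body (76 mm by 85 mm) begins 54 mm behind the grasp point. The pads swing forward as they close: fully open they stand 13 mm farther back than shut.
Start: joints at [58.992, 7.471, 85.268, -0, 87.261, -4.893], TCP at [264.089, 538.76, 231.292] pointing down, gripper open.
Joint ranges: [-169.43, 169.43], [-51.17, 129.36], [1.28, 143.12], [-76.62, 256.62], [0, 156.53], [-152.29, 152.29]. Speed limits (degrees/s): [136.94, 136.94, 159.86, 180, 180, 180].

INTERFACE

Orientations are given as [roll, pitch, yaw] about the fixed x, y, z axes, in that order (R = Rz(yaw) Ry(pitch) Rx(roll)).
In Python, from bench import sense, snapshot, hand_in, grip_depth gives the robot as it stands. The module is installed in compiled form; this text tells all that it offers.
- The arm moves only by the tool apply_moves, never from a script. Its argument "series" is text: rows parted by semicolons, each of 5 numbers parted by spaces: the shift along the tool's x, y, z each as a share of 0.3 m, from -1 to 1, then the turn about the tool's z as a share of 2 rad, from -1 to 1, then the gripper's target within -1 to 1 (shut at 1, half-way at 0, fully open at -1). In form: tx ty tz twist gripper; .... A call has 1 to 5 rows; each row shifts and turns the commanded pose from where the row before left it, along the tool's axes as they then stand; what a row does not reach is not made up. A row lasts 1/12 s, in which the tool goes at most 41.7 mm and 7.16 degrees, less where a joint would pass 70% of its speed; a pose out of reach is approached as far as the arm can. A call with a number of a shift or a turn outside -1 to 1 is refused whole. A call with a gripper value outside its range is refused whole. The fingers move at their own pace and stop on an object; "squeeze" is the grip in N (left out, the last holds). Time passes only in rows, so rows that do not move let the fingers close. It gives the time, the measured TCP pose, the force, the opening and the grip force at its end, in the units of the state.
- sense(): the state, without advancing time (a new reading comes with each control period).
- snapshot(name): name is "scene" or "top"; returns a dict with "frame" (420x560x3 uint8, blue, green, red), "depth" (420x560 float32, mm along the optical axis (not along the pixel's ray), 0 where there is no reading), "intrinsics" (3x3 intrinsics, pixels), "extrinsics" (4x4, takes a point from camera to world coordinates). Camera axes: x right, y down, z forward; pixel columns grow to the right and rows downward; lengths in mm; the calibration is good to about 2 mm. A picture is of the moment at which its call begins.
- hand_in(): hands the job in; it is judged then, once.
The state is a dict: "time": time; "joint_pos": joint angles; "qd": joint speeds; "joint_efforts": joint torques, N m; "tool_pos": TCP position; "tcp_rot": TCP orientation; "ft_force": force on the tool from outside, world axes, zero at the start; "wrist_torque": the same for the moment, N m; "finger_gap": finger opening in mm; "grip_force": force on a finger pad.
Only numpy, scipy, OpenCV 4.12 (cv2) and the standard library are available. Lean on these libraries where they do the work, as an engineer would, in place of code of your own. Each camera call takes 0.05 s, during which the arm holds its last target. There are 200 camera calls.

## Working session

There is one attempt and no reset: what is moved stays moved. The work goes in short steps, Python scripts to look and compute and a tool call to move; the robot and the scene stay as the last step left them, time stands still between calls to the robot, and variables do not carry over. Pictures are saved under pics/ and viewed, at most 10 in all, crops included, and the job is handed in when it is done.

Besides the shell and the picture viewer there is one more tool, called after "Request:" as name(argument=value, ...) on one line, values as JSON. apply_moves: Moves the arm, as the interface text tells. Its arguments: {"type":"object","properties":{"series":{"type":"string"},"squeeze":{"type":"number"}},"required":["series"]}

```bash
mkdir -p pics; python3 - <<'E'
from bench import sense, snapshot, grip_depth
import cv2, numpy as np, pickle
s=sense(); print(s, grip_depth() if callable(grip_depth) else grip_depth)
for n in("scene","top"):
    d=snapshot(n); cv2.imwrite(f"pics/{n}0.png",d["frame"]); pickle.dump(d,open(f"{n}0.pkl","wb")); print(n,d["intrinsics"].round(1).tolist(),d["extrinsics"].round(3).tolist())
E
```

```text
{'time': 0.0, 'joint_pos': array([ 5.89918649e+01,  7.51658942e+00,  8.53301393e+01, -1.91776671e-03,
        8.72621096e+01, -4.89402443e+00]), 'qd': array([-0.02221387, -0.03927962, -0.01758854, -0.00959606, -0.00376185,
       -0.08272328]), 'joint_efforts': array([-6.10980387e-04, -5.69402218e+01, -5.00549912e+01, -2.76576366e-04,
        1.49273558e-02, -4.01182865e-05]), 'tool_pos': array([263.80535701, 538.26764075, 230.22075742]), 'tcp_rot': array([-1.79891395e+02, -7.37690755e-03,  1.53885976e+02]), 'ft_force': array([0.16108794, 0.13865756, 1.05502141]), 'wrist_torque': array([0.00533616, 0.03715329, 0.02259784]), 'grip_force': 0.0, 'finger_gap': 85.18728170387493} 18.700000000000003
scene [[543.6, 0.0, 278.6], [0.0, 543.6, 205.0], [0.0, 0.0, 1.0]] [[0.937, 0.333, -0.109, 575.739], [0.35, -0.888, 0.298, -167.531], [0.002, -0.317, -0.948, 1082.312], [0.0, 0.0, 0.0, 1.0]]
top [[405.1, 0.0, 275.8], [0.0, 405.1, 206.5], [0.0, 0.0, 1.0]] [[-0.029, -0.993, 0.111, 373.917], [-1.0, 0.03, 0.002, 135.621], [-0.005, -0.111, -0.994, 992.4], [0.0, 0.0, 0.0, 1.0]]
```

View pics/scene0.png

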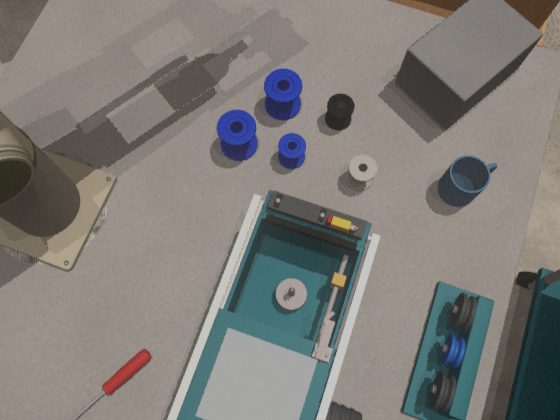

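View pics/top0.png

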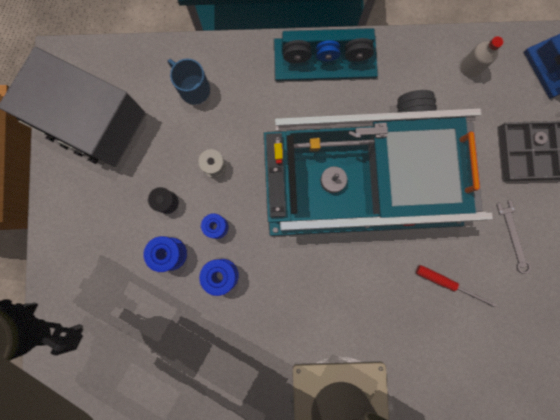

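The pictures show the smallest blue reel at scene (292,150) and top (214,227). The spindle is at scene (291,294) and top (334,180), the white rails run along top rows 116 and 221, and the orange handle is at top (474,162). The yellow latch is at top (279,151). Next I'll measure these.

```bash
cat > h.py <<'E'
import cv2, numpy as np
def cloud(d):
    K=d["intrinsics"];E=d["extrinsics"];z=d["depth"].astype(float)
    v,u=np.indices(z.shape)
    p=np.stack([(u-K[0,2])/K[0,0]*z,(v-K[1,2])/K[1,1]*z,z],-1)
    w=p@E[:3,:3].T+E[:3,3]; w[z<=0]=np.nan
    return w
def ray(d,uv,h):
    K=d["intrinsics"];E=d["extrinsics"]
    r=E[:3,:3]@np.array([(uv[0]-K[0,2])/K[0,0],(uv[1]-K[1,2])/K[1,1],1]); o=E[:3,3]
    return o+r*(h-o[2])/r[2]
def blobs(m,amin=30):
    n,l,s,c=cv2.connectedComponentsWithStats(m.astype(np.uint8))
    return [(l==i) for i in range(1,n) if s[i,4]>=amin]
E
python3 - <<'E'
import pickle; from h import *
np.set_printoptions(precision=1,suppress=True)
for n in("scene","top"):
    d=pickle.load(open(n+"0.pkl","rb")); w=cloud(d); z=w[...,2]; hsv=cv2.cvtColor(d["frame"],cv2.COLOR_BGR2HSV); H,S,V=[hsv[...,i] for i in range(3)]
    print("==",n)
    for nm,m in (("blue",(H>110)&(H<130)&(S>150)&(z>25)&(z<120)),("orange",(H>5)&(H<20)&(S>150)&(z>130)),("yellow",(H>22)&(H<35)&(S>150)&(z>100)),("rail",(V>170)&(S<40)&(z>140)&(z<165)),("seat",(V>90)&(S<60)&(z>40)&(z<58)),("pin",(S<70)&(z>75)&(z<105))):
        for b in blobs(m,8 if nm=="pin" else 30):
            p=w[b]; zt=np.nanpercentile(p[:,2],90); 
            c,sz,a=cv2.minAreaRect(p[:,:2].astype(np.float32))
            top=p[p[:,2]>zt-5]
            print(nm,b.sum(),"px",np.argwhere(b).mean(0)[::-1],"ztop",zt,"mean",p.mean(0),"rect",np.array(c),np.array(sz),a)
            if nm=="blue":
                t=(b&(z>zt-6)).astype(np.uint8); cs=cv2.findContours(t,0,2)[0]; c0=max(cs,key=cv2.contourArea)
                (uc,r)=cv2.minEnclosingCircle(c0); print("   flange centre",ray(d,uc,zt),"r mm",cv2.minEnclosingCircle(top[:,:2].astype(np.float32)))
E
```

```text
== scene
blue 890 px [282.9  85.4] ztop 87.65098622546542 mean [377.4 395.9  84.6] rect [377.  397.6] [75.5 79.3] 20.873273849487305
   flange centre [378.  394.   87.7] r mm ((377.1594543457031, 396.00927734375), 40.44426345825195)
blue 963 px [236.2 127.4] ztop 87.4280154114123 mean [322.4 271.5  84.5] rect [322.1 272.1] [77.5 77.6] 34.90582275390625
   flange centre [322.6 270.6  87.4] r mm ((321.5279846191406, 270.9203796386719), 40.188472747802734)
blue 477 px [291.9 145.7] ztop 63.4891209654234 mean [439.1 283.6  60.8] rect [439.3 283.7] [54.1 55.2] 22.168554306030273
   flange centre [439.3 282.3  63.5] r mm ((439.1473083496094, 283.32781982421875), 28.705026626586914)
yellow 124 px [340.3 222.3] ztop 165.6278652814505 mean [583.4 129.2 163.4] rect [584.2 129.3] [31.8 14.1] 2.2498369216918945
rail 1903 px [213.6 308.6] ztop 154.8175487349408 mean [430.7 -83.2 152.8] rect [430.4 -72.3] [ 14.7 404. ] 1.0779798030853271
rail 1613 px [347.8 328.3] ztop 155.05069332062448 mean [653.9 -36.2 152.9] rect [653.8 -28.8] [ 14.3 325.2] 1.2517436742782593
rail 290 px [325.8 339.6] ztop 158
[... 5375 characters left out ...]
56. ] ztop 97.90795911987288 mean [602.7 556.1  90.5] rect [602.1 557.7] [2.8 7.8] 6.391202926635742
pin 8 px [375.  163.5] ztop 82.2568187025386 mean [567.9 -92.8  79.8] rect [567.7 -92.9] [14.5  0.8] 4.098824977874756
pin 26 px [335.3 176. ] ztop 94.432822271053 mean [539.9   0.7  88.5] rect [540.    0.1] [10.7  8. ] 74.46736145019531
pin 11 px [376.9 190.1] ztop 82.56094604465773 mean [506.5 -94.   78.5] rect [505.9 -94.1] [20.7  1.3] 3.998567819595337
pin 11 px [378. 204.] ztop 81.65008380878805 mean [474.5 -94.6  78.7] rect [474.4 -94.6] [21.9  0.8] 0.5527933239936829
pin 285 px [337.9 399. ] ztop 101.94861759045774 mean [58.7 17.3 90.1] rect [50.2 10.5] [ 41.6 126.4] 10.092912673950195
```

Request:
apply_moves(series="0 0 0 -0.0476 -1; 0 0 0 -0.0476 -1; 0 0 0 -0.0476 -1; 0 0 0 -0.0476 -1; 0 0 0 -0.0476 -1")

```text
time: 0.52
tool_pos: [263.9, 538.5, 230.7]
tcp_rot: [-179.9, -0.0, -178.6]
ft_force: [-0.3, 0.0, -0.3]
finger_gap: 85.3
grip_force: 0.0
```

Request:
apply_moves(series="-0.0565 -0.0863 0 0 -1; -0.0565 -0.0863 0 0 -1; -0.0565 -0.0863 0 0 -1; -0.0565 -0.0863 0 0 -1; -0.0565 -0.0863 0 0 -1")

```text
time: 0.93
tool_pos: [351.7, 409.7, 230.8]
tcp_rot: [-180.0, -0.0, -178.8]
ft_force: [0.4, -0.1, 0.4]
finger_gap: 85.3
grip_force: 0.0
```

Request:
apply_moves(series="-0.0565 -0.0863 0 0 -1; -0.0565 -0.0863 0 0 -1; -0.0565 -0.0863 0 0 -1; -0.0565 -0.0863 0 0 -1; -0.0565 -0.0863 0 0 -1")

```text
time: 1.35
tool_pos: [439.2, 281.9, 230.9]
tcp_rot: [-180.0, -0.0, -178.8]
ft_force: [0.9, -0.1, 0.1]
finger_gap: 85.4
grip_force: 0.0
```

Request:
apply_moves(series="0 0 0.1 0 -1; 0 0 0.1 0 -1; 0 0 0.1 0 -1; 0 0 0 0 -1; 0 0 0 0 -1")

```text
time: 1.77
tool_pos: [437.1, 282.4, 139.5]
tcp_rot: [-179.9, -0.3, -178.8]
ft_force: [0.5, 0.5, 0.8]
finger_gap: 85.2
grip_force: 0.0
```

```bash
cat >> h.py <<'E'
from scipy.spatial.transform import Rotation
def go(s,target):
    R=Rotation.from_euler("xyz",s["tcp_rot"],degrees=True)
    return R.inv().apply(np.array(target)-s["tool_pos"])/300
E
python3 - <<'E'
from bench import *; from h import *
s=sense(); print(s["time"],s["tool_pos"],s["tcp_rot"],s["ft_force"],go(s,[438.7,283.3,40]))
E
```

```text
1.7667 [437.12361062 282.42888509 139.51774163] [-179.87230284   -0.26113677 -178.84795512] [0.51967338 0.50483738 0.77436263] [-0.0068238   0.00353674  0.33169109]
```

Request:
apply_moves(series="-0.005 0.003 0.09 0 -1; 0 0 0.09 0 -1; 0 0 0.09 0 -1; 0 0 0.08 0 -1; 0 0 0 0 -1")

```text
time: 2.18
tool_pos: [438.3, 283.5, 33.7]
tcp_rot: [-179.9, -0.3, -178.8]
ft_force: [-1.1, -1.5, -0.9]
finger_gap: 85.2
grip_force: 0.0
```

Request:
apply_moves(series="0 0 0 0 1; 0 0 0 0 1; 0 0 0 0 1; 0 0 0 0 1; 0 0 0 0 1", squeeze=30)

```text
time: 2.6
tool_pos: [442.5, 285.4, 40.0]
tcp_rot: [179.9, 0.3, -178.8]
ft_force: [-1.8, -1.1, 5.9]
finger_gap: 56.1
grip_force: 32.3
```

Request:
apply_moves(series="0 0 0 0 1; 0 0 0 0 1; 0 0 0 0 1; 0 0 0 0 1; 0 0 0 0 1")

```text
time: 3.02
tool_pos: [442.5, 285.4, 39.9]
tcp_rot: [179.9, 0.3, -178.8]
ft_force: [-1.7, -0.2, 5.4]
finger_gap: 56.1
grip_force: 32.3
```

Request:
apply_moves(series="0 0 -0.03 0 1; 0 0 -0.12 0 1; 0 0 -0.13 0 1; 0 0 -0.13 0 1; 0 0 -0.13 0 1")

```text
time: 3.43
tool_pos: [440.4, 284.4, 202.4]
tcp_rot: [179.9, 0.1, -178.8]
ft_force: [1.3, 1.2, -1.0]
finger_gap: 56.1
grip_force: 33.9
```

Request:
apply_moves(series="0 0 -0.13 0 1; 0 0 0 0 1; 0 0 0 0 1")

```text
time: 3.68
tool_pos: [442.4, 285.5, 243.3]
tcp_rot: [179.8, 0.5, -178.8]
ft_force: [-0.7, 0.0, -1.3]
finger_gap: 55.9
grip_force: 33.9
```

```bash
python3 - <<'E'
from bench import *; from h import *
s=sense(); print(s["time"],s["tool_pos"],s["tcp_rot"],s["ft_force"],s["finger_gap"],s["grip_force"])
a=snapshot("scene")["frame"]; b=snapshot("top")["frame"]
c=np.hstack([cv2.resize(a[60:260,180:380],(400,400)),cv2.resize(b[120:320,140:340],(400,400))]); cv2.imwrite("pics/grip1.png",c)
E
```

```text
3.6833 [442.43925871 285.45142344 243.29867844] [ 179.75433378    0.498152   -178.83768328] [-0.66810703  0.00517517 -1.30856261] 55.94715300319863 33.87784550897777
```

View pics/grip1.png

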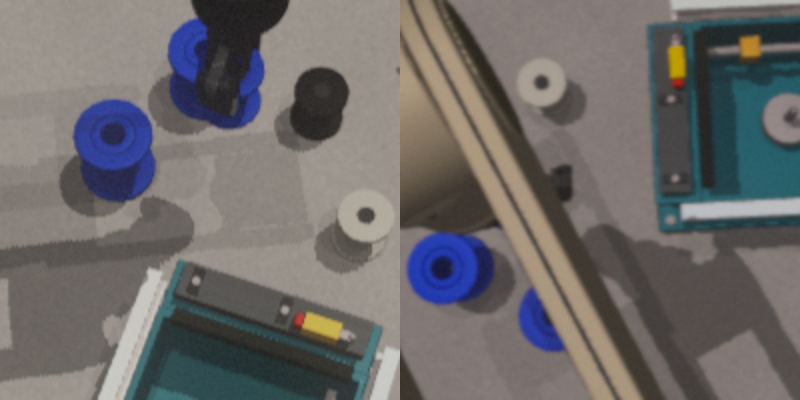

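The crop shows the small reel gone from its place, with blue showing at the finger tips at crop (230,110), and the 56 mm gap is holding 34 N. The black and grey reels are untouched. Next I'll carry it over the spindle and measure it in the hand.

Request:
apply_moves(series="-0.0317 -0.0958 0 0 1; -0.0317 -0.0958 0 0 1; -0.0317 -0.0958 0 0 1; -0.0317 -0.0958 0 0 1; -0.0317 -0.0958 0 0 1")

```text
time: 4.2
tool_pos: [489.8, 140.1, 235.4]
tcp_rot: [-180.0, -0.2, -178.8]
ft_force: [0.6, -0.5, -0.7]
finger_gap: 55.9
grip_force: 33.9
```

Request:
apply_moves(series="-0.0317 -0.0958 0 0 1; -0.0317 -0.0958 0 0 1; -0.0317 -0.0958 0 0 1; -0.0317 -0.0958 0 0 1; -0.0317 -0.0958 0 0 1")

```text
time: 4.62
tool_pos: [540.2, -2.6, 235.4]
tcp_rot: [180.0, -0.2, -178.8]
ft_force: [0.2, 0.3, -0.5]
finger_gap: 55.8
grip_force: 33.9
```

Request:
apply_moves(series="0 0 0 0 1; 0 0 0 0 1; 0 0 0 0 1; 0 0 0 0 1; 0 0 0 0 1")

```text
time: 5.03
tool_pos: [540.7, -0.1, 236.9]
tcp_rot: [180.0, -0.0, -178.8]
ft_force: [-0.3, -0.5, -1.8]
finger_gap: 56.2
grip_force: 34.0
```

Request:
apply_moves(series="0 0 0 0 1; 0 0 0 0 1; 0 0 0 0 1; 0 0 0 0 1; 0 0 0 0 1")

```text
time: 5.45
tool_pos: [541.2, -1.0, 237.4]
tcp_rot: [-180.0, 0.0, -178.8]
ft_force: [0.8, -0.4, -1.8]
finger_gap: 56.1
grip_force: 34.0
```

```bash
cat > m.py <<'E'
from bench import *; from h import *
import sys
np.set_printoptions(precision=1,suppress=True)
s=sense(); print(s["time"],s["tool_pos"],s["tcp_rot"],s["ft_force"],s["finger_gap"],s["grip_force"])
ims=[]
for n in("scene","top"):
    d=snapshot(n); w=cloud(d); f=d["frame"]; hsv=cv2.cvtColor(f,cv2.COLOR_BGR2HSV); H,S,V=[hsv[...,i] for i in range(3)]
    t=s["tool_pos"]; m=(H>110)&(H<130)&(S>130)&(np.hypot(w[...,0]-t[0],w[...,1]-t[1])<60)&(w[...,2]>40)
    p=w[m]; print(n,len(p),p.min(0) if len(p) else "",p.max(0) if len(p) else "")
    for zz in np.arange(t[2]-60,t[2]+30,6):
        q=p[abs(p[:,2]-zz)<3]
        if len(q)>8: print("  z",zz,len(q),q[:,:2].min(0),q[:,:2].max(0))
    if len(p):
        v,u=np.argwhere(m).mean(0).astype(int); v=min(max(v,70),350);u=min(max(u,70),490); ims.append(cv2.resize(f[v-70:v+70,u-70:u+70],(390,390)))
if ims: cv2.imwrite(sys.argv[1],np.hstack(ims))
E
python3 m.py pics/hand1.png
```

```text
5.45 [541.2  -1.  237.4] [-180.     0.  -178.8] [ 0.8 -0.4 -1.8] 56.10468820021495 33.976854567881674
scene 96 [510.9 -32.9 200.1] [564.6   0.8 374.1]
  z 201.36517269974874 25 [511.8 -22.4] [564.5   0.8]
  z 207.36517269974874 25 [510.9 -22.1] [563.6  -6.7]
  z 255.36517269974874 23 [511.9 -24.2] [564.6  -7.8]
  z 261.36517269974877 18 [511.5 -20.5] [562.8 -10.1]
top 11 [528.9  23.4 202.3] [539.2  27.5 204.8]
  z 201.36517269974874 9 [531.4  23.4] [539.2  27.5]
```

View pics/hand1.png

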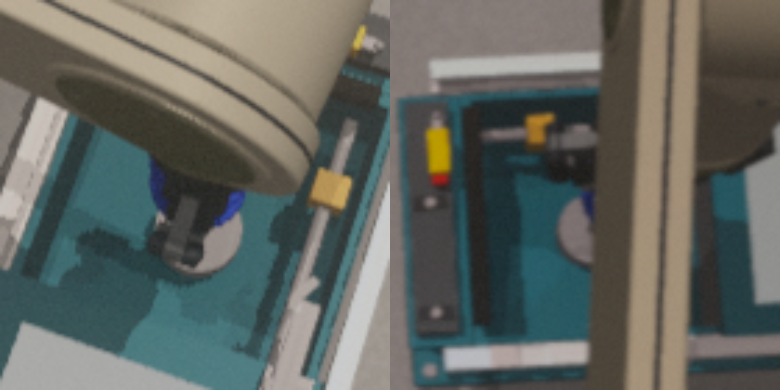

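The crop shows the reel upright between the fingers over the seat, at scene crop (195,190). It sits about 3.4 mm toward -x from the TCP. I'll shift by that much and go down to just above the pin.

Request:
apply_moves(series="-0.011 0 0.1 0 1; 0 0 0.1 0 1; 0 0 0.1 0 1; 0 0 0 0 1; 0 0 0 0 1")

```text
time: 5.97
tool_pos: [542.8, -1.0, 145.7]
tcp_rot: [180.0, -0.3, -178.8]
ft_force: [-0.0, -0.8, -0.5]
finger_gap: 55.4
grip_force: 34.1
```

Request:
apply_moves(series="0 0 0 0 1; 0 0 0 0 1; 0 0 0 0 1; 0 0 0 0 1; 0 0 0 0 1")

```text
time: 6.38
tool_pos: [545.2, -1.1, 148.6]
tcp_rot: [-180.0, 0.1, -178.8]
ft_force: [0.1, -0.1, -0.7]
finger_gap: 55.8
grip_force: 34.0
```

```bash
python3 m.py pics/hand2.png
```

```text
6.3833 [545.2  -1.1 148.6] [-180.     0.1 -178.8] [ 0.1 -0.1 -0.7] 55.84982629052428 34.046391129959375
scene 30 [514.3 -33.8 111.1] [566.7  -7.5 221.2]
  z 112.561457855236 13 [514.3 -22.5] [566.7  -7.5]
top 0
```

Request:
apply_moves(series="0 0 0.02 0 1; 0 0 0.03 0 1; 0 0 0.03 0 1; 0 0 0.02 0 1; 0 0 0 0 1")

```text
time: 6.9
tool_pos: [542.7, -0.9, 114.5]
tcp_rot: [180.0, -0.2, -178.8]
ft_force: [-0.5, 0.1, -1.4]
finger_gap: 56.1
grip_force: 34.0
```

Request:
apply_moves(series="0 0 0 0 1; 0 0 0 0 1; 0 0 0 0 1")

```text
time: 7.15
tool_pos: [544.8, -1.1, 117.7]
tcp_rot: [-180.0, 0.0, -178.8]
ft_force: [0.7, 0.5, -1.1]
finger_gap: 56.3
grip_force: 34.0
```

Request:
apply_moves(series="0 0 0.03 0 1; 0 0 0.03 0 1; 0 0 0.02 0 1; 0 0 0.01 0 1; 0 0 0 0 1")

```text
time: 7.57
tool_pos: [544.2, -1.0, 90.5]
tcp_rot: [180.0, -0.0, -178.8]
ft_force: [-3.1, 1.2, 5.5]
finger_gap: 55.5
grip_force: 34.2
```

Request:
apply_moves(series="0 0 0 0 1; 0 0 0 0 1; 0 0 0 0 1")

```text
time: 7.82
tool_pos: [544.3, -1.0, 90.5]
tcp_rot: [180.0, -0.0, -178.8]
ft_force: [-1.8, 0.5, 6.1]
finger_gap: 55.9
grip_force: 34.2
```

Request:
apply_moves(series="0 0 0 0 -1; 0 0 0 0 -1; 0 0 0 0 -1; 0 0 0 0 -1; 0 0 0 0 -1")

```text
time: 8.23
tool_pos: [544.4, -1.1, 90.1]
tcp_rot: [180.0, -0.0, -178.8]
ft_force: [-0.0, 0.2, 0.4]
finger_gap: 85.5
grip_force: 0.0
```

Request:
apply_moves(series="0 0 -0.05 0 -1; 0 0 -0.1 0 -1; 0 0 -0.13 0 -1; 0 0 -0.13 0 -1; 0 0 -0.13 0 -1")

```text
time: 8.65
tool_pos: [543.9, -1.0, 253.7]
tcp_rot: [180.0, -0.0, -178.8]
ft_force: [1.3, 0.4, 0.8]
finger_gap: 85.6
grip_force: 0.0
```

Request:
apply_moves(series="0.0015 -0.1098 0 0 -1; 0.0015 -0.1098 0 0 -1; 0.0015 -0.1098 0 0 -1; 0.0015 -0.1098 0 0 -1; 0.0015 -0.1098 0 0 -1")

```text
time: 9.07
tool_pos: [545.4, -167.3, 252.4]
tcp_rot: [-180.0, 0.0, -178.8]
ft_force: [0.3, -0.1, -0.3]
finger_gap: 85.8
grip_force: 0.0
```

Request:
apply_moves(series="0.0015 -0.1098 0 0 -1; 0.0015 -0.1098 0 0 -1; 0.0015 -0.1098 0 0 -1; 0 0 0 0 -1; 0 0 0 0 -1")

```text
time: 9.48
tool_pos: [545.6, -266.4, 251.7]
tcp_rot: [180.0, -0.0, -179.0]
ft_force: [-0.2, 0.7, -0.3]
finger_gap: 85.0
grip_force: 0.0
```

```bash
python3 - <<'E'
from bench import *; from h import *
np.set_printoptions(precision=1,suppress=True)
s=sense(); print(s["time"],s["tool_pos"],s["tcp_rot"],s["ft_force"])
ims=[]
for n in("scene","top"):
    d=snapshot(n); w=cloud(d); f=d["frame"]; hsv=cv2.cvtColor(f,cv2.COLOR_BGR2HSV); H,S,V=[hsv[...,i] for i in range(3)]
    r=np.hypot(w[...,0]-541,w[...,1]+1)
    p=w[(H>110)&(H<130)&(S>130)&(r<60)]; t=p[p[:,2]>100]
    print(n,len(p),"z",np.percentile(p[:,2],[50,95]),"top",len(t),cv2.minEnclosingCircle(t[:,:2].astype(np.float32)) if len(t) else "")
    o=w[(H>5)&(H<20)&(S>150)&(w[...,2]>170)&(w[...,1]<-200)]; print("orange",len(o),cv2.minAreaRect(o[:,:2].astype(np.float32)) if len(o) else "")
    ims.append(f)
cv2.imwrite("pics/placed.png",cv2.resize(np.hstack([ims[0][120:420,100:400],ims[1][60:360,230:530]]),(800,400)))
E
```

```text
9.4833 [ 545.6 -266.4  251.7] [ 180.   -0. -179.] [-0.2  0.7 -0.3]
scene 845 z [110.4 113.4] top 730 ((539.9440307617188, -0.3759768605232239), 28.98933982849121)
orange 0 
top 592 z [109.2 112.1] top 465 ((539.8611450195312, 1.4589054584503174), 28.725950241088867)
orange 224 ((545.7815551757812, -246.197265625), (52.70162582397461, 117.86553955078125), 89.7695083618164)
```

View pics/placed.png

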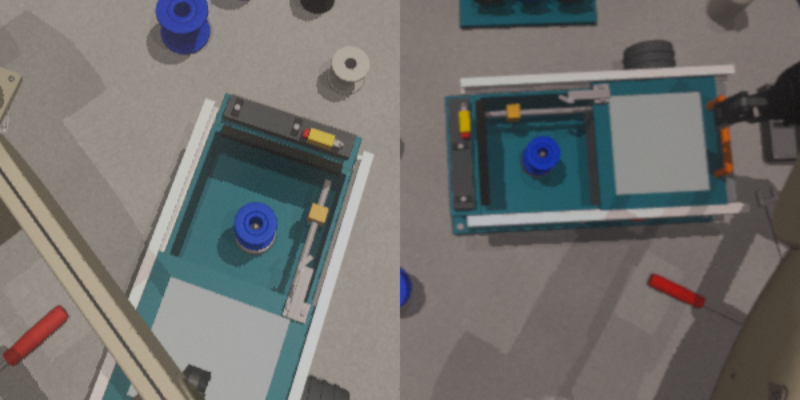

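The reel sits on the pin, with its top at about 110 mm as it should be (scene crop (256,225), top crop (541,155)). The handle lies under the open fingers at top crop (722,140). I'll go down and pinch the bar.

Request:
apply_moves(series="0 0 0.1 0 -1; 0 0 0.1 0 -1; 0 0 0.09 0 -1; 0 0 0 0 -1; 0 0 0 0 -1")

```text
time: 10.0
tool_pos: [545.3, -262.7, 163.9]
tcp_rot: [179.9, -0.2, -178.8]
ft_force: [0.2, -1.1, 0.9]
finger_gap: 85.4
grip_force: 0.0
```

Request:
apply_moves(series="0 0 0 0 1; 0 0 0 0 1; 0 0 0 0 1; 0 0 0 0 1; 0 0 0 0 1", squeeze=40)

```text
time: 10.42
tool_pos: [546.7, -264.9, 166.6]
tcp_rot: [-179.9, 0.1, -178.8]
ft_force: [0.2, -0.8, -0.3]
finger_gap: 25.3
grip_force: 0.0
```

Request:
apply_moves(series="0 0 0 0 1; 0 0 0 0 1; 0 0 0 0 1; 0 0 0 0 1; 0 0 0 0 1")

```text
time: 10.83
tool_pos: [546.5, -265.2, 166.2]
tcp_rot: [-179.9, 0.1, -178.9]
ft_force: [-0.6, -1.2, 5.6]
finger_gap: 10.4
grip_force: 39.0
```

Request:
apply_moves(series="0 0.01 0 0 1; 0 0.03 0 0 1; 0 0.03 0 0 1; 0 0.04 0 0 1; 0 0.04 0 0 1")

```text
time: 11.25
tool_pos: [545.6, -220.2, 166.2]
tcp_rot: [-179.9, 0.1, -178.9]
ft_force: [-0.1, -3.5, 6.0]
finger_gap: 10.5
grip_force: 39.3
```

Request:
apply_moves(series="0 0.04 0 0 1; 0 0.04 0 0 1; 0 0.04 0 0 1; 0 0.04 0 0 1; 0 0.04 0 0 1")

```text
time: 11.67
tool_pos: [544.4, -159.8, 166.2]
tcp_rot: [-179.9, 0.1, -178.9]
ft_force: [-0.5, -4.1, 4.7]
finger_gap: 10.4
grip_force: 39.3
```

Request:
apply_moves(series="0 0.04 0 0 1; 0 0.04 0 0 1; 0 0.03 0 0 1; 0 0.02 0 0 1; 0 0.01 0 0 1")

```text
time: 12.08
tool_pos: [543.5, -117.3, 166.2]
tcp_rot: [-179.9, 0.1, -178.8]
ft_force: [-1.6, -2.9, 5.5]
finger_gap: 10.5
grip_force: 39.4
```

Request:
apply_moves(series="0 0 0 0 1; 0 0 0 0 1; 0 0 0 0 1")

```text
time: 12.33
tool_pos: [543.5, -116.9, 166.2]
tcp_rot: [180.0, 0.1, -178.8]
ft_force: [-2.5, 3.4, 7.3]
finger_gap: 10.5
grip_force: 39.6
```

Request:
apply_moves(series="0 0.008 0 0 1; 0 0.008 0 0 1; 0 0.008 0 0 1; 0 0.008 0 0 1; 0 0.008 0 0 1")

```text
time: 12.75
tool_pos: [543.3, -107.2, 166.2]
tcp_rot: [-179.8, 0.1, -178.9]
ft_force: [-0.0, -7.7, 5.6]
finger_gap: 10.3
grip_force: 39.5
```

Request:
apply_moves(series="0 0.004 0 0 1; 0 0.004 0 0 1; 0 0.004 0 0 1; 0 0.004 0 0 1; 0 0.004 0 0 1")

```text
time: 13.17
tool_pos: [543.2, -101.3, 166.2]
tcp_rot: [-179.8, 0.1, -178.9]
ft_force: [-0.5, -7.8, 5.3]
finger_gap: 10.7
grip_force: 39.5
```

Request:
apply_moves(series="0 0.003 0 0 1; 0 0.003 0 0 1; 0 0.003 0 0 1; 0 0.003 0 0 1; 0 0.003 0 0 1")

```text
time: 13.58
tool_pos: [543.1, -96.1, 166.2]
tcp_rot: [-179.9, 0.1, -178.9]
ft_force: [-1.1, -4.7, 5.7]
finger_gap: 10.5
grip_force: 39.5
```

Request:
apply_moves(series="0 0.002 0 0 1; 0 0.002 0 0 1; 0 0.002 0 0 1; 0 0.002 0 0 1; 0 0.002 0 0 1")

```text
time: 14.0
tool_pos: [543.1, -93.2, 166.2]
tcp_rot: [-179.9, 0.1, -178.9]
ft_force: [-1.6, -5.8, 5.8]
finger_gap: 10.4
grip_force: 39.5
```

Request:
apply_moves(series="0 0.002 0 0 1; 0 0.002 0 0 1; 0 0.002 0 0 1; 0 0.002 0 0 1; 0 0.002 0 0 1")

```text
time: 14.42
tool_pos: [543.0, -91.4, 166.2]
tcp_rot: [-179.8, 0.1, -178.9]
ft_force: [-0.6, -12.2, 5.0]
finger_gap: 10.7
grip_force: 39.5
```

Request:
apply_moves(series="0 0.001 0 0 1; 0 0.001 0 0 1; 0 0.001 0 0 1")

```text
time: 14.67
tool_pos: [543.0, -90.9, 166.2]
tcp_rot: [-179.7, 0.1, -178.9]
ft_force: [-2.1, -12.7, 3.8]
finger_gap: 10.7
grip_force: 39.5
```

Request:
apply_moves(series="0 0.001 0 0 1; 0 0.001 0 0 1; 0 0.001 0 0 1")

```text
time: 14.92
tool_pos: [543.0, -90.3, 166.2]
tcp_rot: [-179.7, 0.1, -178.9]
ft_force: [-0.6, -13.6, 4.3]
finger_gap: 10.3
grip_force: 39.5
```

Request:
apply_moves(series="0 0.001 0 0 1; 0 0.001 0 0 1; 0 0.001 0 0 1")

```text
time: 15.17
tool_pos: [542.9, -89.9, 166.2]
tcp_rot: [-179.7, 0.1, -178.9]
ft_force: [-0.3, -18.0, 3.1]
finger_gap: 10.3
grip_force: 39.6
```

Request:
apply_moves(series="0 0 0 0 1; 0 0 0 0 1")

```text
time: 15.33
tool_pos: [543.0, -89.9, 166.2]
tcp_rot: [-179.7, 0.1, -178.9]
ft_force: [-0.4, -16.3, 3.9]
finger_gap: 10.3
grip_force: 39.5
```

```bash
python3 - <<'E'
from bench import *; from h import *
f=[]
for i in range(4):
    d=snapshot("scene"); s=sense(); f.append(s["ft_force"][1])
print(s["time"],s["tool_pos"],np.round(f,1))
cv2.imwrite("pics/latch.png",cv2.resize(d["frame"][170:300,230:420],(760,520),interpolation=cv2.INTER_CUBIC))
E
```

```text
15.5333 [542.96648795 -89.89850888 166.17293089] [-16.5 -16.5 -15.8 -16.8]
```

View pics/latch.png

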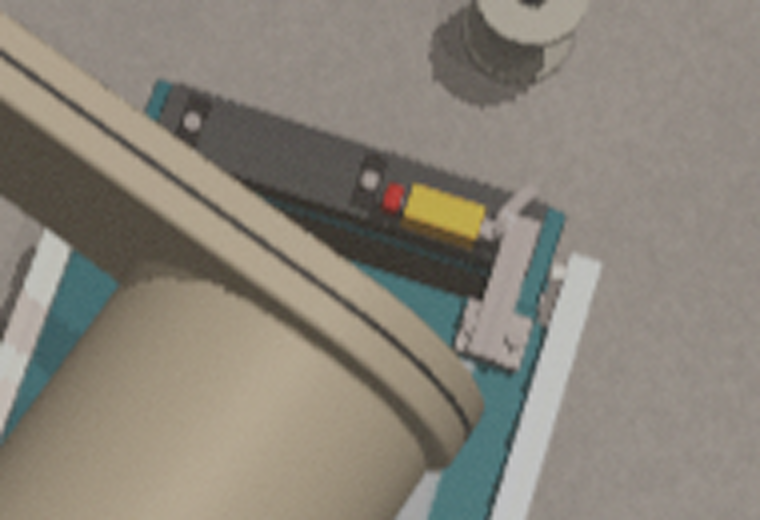

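The crop shows the hook over the jamb end, with its barb at (520,205) beyond the bolt tip at (488,228), so the latch has probably caught. I'll ease the load off while still holding the bar to test it.

Request:
apply_moves(series="0 -0.002 0 0 1; 0 -0.002 0 0 1; 0 -0.002 0 0 1; 0 -0.002 0 0 1; 0 0 0 0 1")

```text
time: 15.95
tool_pos: [543.0, -90.2, 166.1]
tcp_rot: [-179.9, 0.1, -178.9]
ft_force: [-0.8, -6.6, 5.7]
finger_gap: 10.5
grip_force: 39.7
```

Request:
apply_moves(series="0 -0.002 0 0 1; 0 -0.002 0 0 1; 0 -0.002 0 0 1; 0 -0.002 0 0 1; 0 0 0 0 1")

```text
time: 16.37
tool_pos: [543.0, -90.6, 166.2]
tcp_rot: [179.9, 0.1, -178.8]
ft_force: [-1.9, 2.8, 7.1]
finger_gap: 10.4
grip_force: 39.9
```

Request:
apply_moves(series="0 0.003 0 0 1; 0 0 0 0 1; 0 0 0 0 -1; 0 0 0 0 -1; 0 0 0 0 -1")

```text
time: 16.78
tool_pos: [542.2, -90.0, 164.6]
tcp_rot: [180.0, -0.1, -178.8]
ft_force: [0.4, -0.6, -0.3]
finger_gap: 46.0
grip_force: 0.0
```

Request:
apply_moves(series="0 0 0 0 -1; 0 0 0 0 -1; 0 0 0 0 -1; 0 0 0 0 -1; 0 0 -0.05 0 -1")

```text
time: 17.2
tool_pos: [540.7, -89.8, 177.1]
tcp_rot: [179.9, -0.3, -178.8]
ft_force: [-0.3, 0.1, -0.4]
finger_gap: 85.6
grip_force: 0.0
```

Request:
apply_moves(series="0 0 -0.1 0 -1; 0 0 -0.1 0 -1; 0 0 -0.1 0 -1; 0 -0.1 0 0 -1; 0 -0.1 0 0 -1")

```text
time: 17.62
tool_pos: [545.6, -150.3, 273.9]
tcp_rot: [-179.9, 0.3, -178.7]
ft_force: [-0.2, 0.3, -0.4]
finger_gap: 85.5
grip_force: 0.0
```

Request:
apply_moves(series="0 -0.1 0 0 -1; 0 -0.1 0 0 -1; 0 -0.1 0 0 -1; 0 0 0 0 -1; 0 0 0 0 -1")

```text
time: 18.03
tool_pos: [545.3, -241.8, 269.9]
tcp_rot: [180.0, -0.0, -179.0]
ft_force: [0.3, 0.8, -0.5]
finger_gap: 84.9
grip_force: 0.0
```

```bash
python3 - <<'E'
from bench import *; from h import *
np.set_printoptions(precision=1,suppress=True)
ims=[]
for n in("scene","top"):
    d=snapshot(n); w=cloud(d); f=d["frame"]; hsv=cv2.cvtColor(f,cv2.COLOR_BGR2HSV); H,S,V=[hsv[...,i] for i in range(3)]
    o=w[(H>5)&(H<20)&(S>150)&(w[...,2]>178)&(w[...,2]<200)]; print(n,"handle",len(o),o.mean(0) if len(o) else "")
    ims.append(cv2.resize(f,(400,300)) if n=="top" else cv2.resize(f[150:300,210:410],(400,300),interpolation=cv2.INTER_CUBIC))
s=sense(); print(s["time"],s["tool_pos"],s["ft_force"],s["finger_gap"])
cv2.imwrite("pics/end.png",np.hstack(ims))
E
```

```text
scene handle 465 [543.4 -89.3 188.9]
top handle 332 [541.1 -87.9 187.8]
18.1333 [ 545.6 -239.9  270.1] [ 0.2  0.  -0.1] 85.48848562778127
```

View pics/end.png

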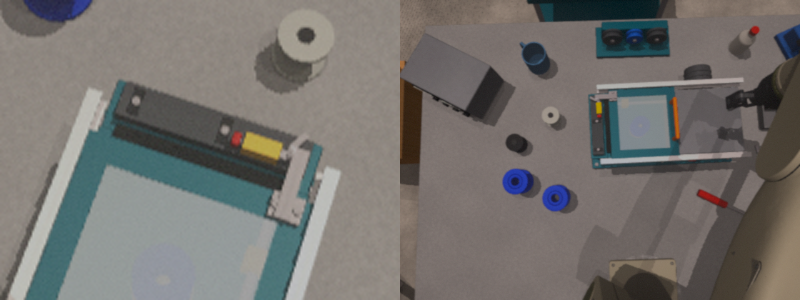

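The guard stays shut with the hand away: the handle is at y -89, the hook is behind the bolt at crop (290,155), and the reel shows through the panel at crop (162,275). The black and grey reels stand where they were.

```bash
python3 -c "
from bench import *
print(hand_in())"
```

```text
the job is handed in; nothing more can be done
None
```

The job is handed in: the blue reel is fully down on the spindle, the guard is shut and latched (about 16.5 N steady on the handle, one reading of 18 N), and the black and grey reels were left alone.

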